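# Bolt the specimen carrier shut past its spring safety catch

### The arm

A 6-joint arm with a two-finger parallel gripper is mounted at the origin on the work surface. World frame = base frame: x ahead of the robot, y to its left, z up, the work surface at z = 0. Lengths are in mm, angles in rad, forces in N, time in s.
With the tool pointing down it reaches from about 350 to 875 mm from the base axis. Payload 4.2 kg.
Tool frame: the origin (TCP) lies midway between the tips of the shut fingers; the grasp point (between the pads) lies 19 mm behind it (r.hold_point_z is the distance from the TCP to the grasp point, in mm); z points along the fingers, y is the line along which they close (so a half turn about z gives the same grasp; the last joint's range is limited). The gripper opens to 85 mm and grips with 20 to 120 N. Pads are 22 mm wide; open, the fingers measure 114 mm over their backs; the gripper's body (76 mm by 85 mm) begins 54 mm behind the grasp point. The pads swing forward as they close: fully open they stand 13 mm farther back than shut.
Start: joints at [-0.985, 0.385, 0.008, 0, -1.194, -0.259], TCP at [200.649, -591.895, 231.312] pointing down, gripper open.
Joint ranges: [-3.14, 3.14], [-1.21, 2.06], [-1.07, 1.41], [-3.16, 2.05], [-2.99, -0.16], [-3.1, 3.1]. Speed limits (rad/s): [2.79, 2.79, 3.14, 3.14, 3.14, 3.14].

### API

Orientations are given as a rotation vector (axis times angle).
In Python, from plant import r, vision, trace, spot_point gives the robot as it stands.
- The arm moves only by the tool move_arm, never from a script. Its arguments are lists of equal length, an entry for each row: "linear": the shift along the world's x, y, z in mm, a list of three; "rotation": the turn, a rotation vector about the world's x, y, z in rad, a list of three; "fingers": the opening, from 0 (shut) to 1 (fully open). A call has 1 to 8 rows; each row shifts and turns the commanded pose from where the row before left it; what a row does not reach is not made up. A row lasts 1/12 s, in which the tool goes at most 41.7 mm and 7.16 degrees, less where a joint would pass 70% of its speed; a pose out of reach is approached as far as the arm can. A call with a gripper value outside its range is refused whole. The fingers move at their own pace and stop on an object; "squeeze" is the grip in N (left out, the last holds). Time passes only in rows, so rows that do not move let the fingers close. It gives the time, the measured TCP pose, the force, the opening and the grip force at its end, in the units of the state.
- r.state(): the state, without advancing time (a new reading comes with each control period).
- vision.get_image(name): name is "side" or "top" or "wrist"; returns the picture (480x640x3 uint8, red, green, blue); there is no depth.
- vision.calibration(name): a dict with "fx", "fy", "cx", "cy" (pixels), "D" ([k1, k2, p1, p2, k3] as OpenCV has them; the pictures are not rectified), "T" (4x4, takes a point from camera to world coordinates). Camera axes: x right, y down, z forward; pixel columns grow to the right and rows downward; lengths in mm; the calibration is good to about 2 mm. A picture is of the moment at which its call begins: read the wrist's pose just before it. calibration takes no time and is no camera call; for the wrist camera it gives the pose at the moment of the call.
- r.hand_in(): hands the job in; it is judged then, once.
Trained networks look in the newest picture that a camera, given by its name, has taken for a name from the list of things; names that differ only in an ending like _2 or _b are one class to them, and where a whole thing is asked for, a point or a joint stands for the part that bears it (a point fixed in the world has none). Each returns a list of dicts, best first, with "score" (0 to 1); they miss things now and then, are a little off and sometimes report something else, mostly with a low value. They report only what shows in the picture. A call takes as long as a camera call.
- trace(camera, label): "mask" (480x640 bool, what is visible of it) and "centre" ([column, row] in pixels, amid what is visible of it).
- spot_point(camera, label): "centre" ([column, row] in pixels: a listed point, or the origin of a listed thing).
The state is a dict: "t": time; "q": joint angles; "qvel": joint speeds; "joint_torque": joint torques, N m; "ee_pos": TCP position; "eef_rot": TCP orientation; "wrist_force": force on the tool from outside, world axes, zero at the start; "moment": the same for the moment, N m; "opening": finger opening in mm; "grasp_force": force on a finger pad.
Only numpy, scipy, OpenCV 4.12 (cv2) and the standard library are available. Lean on these libraries where they do the work, as an engineer would, in place of code of your own. Each camera call takes 0.05 s, during which the arm holds its last target. There are 200 camera calls.

### The job

Bolt the red-trimmed specimen carrier shut: press its yellow spring safety catch down with one fingertip and, keeping it held down, push the bolt's red lug with the other fingertip until the bolt is fully home. Then take the hand away so that the catch springs back up and locks it. Leave the blue-trimmed carrier's bolt and catch as they are, and do not pick up or shift anything else on the bench.

Things in the scene. Friction and masses are not known exactly. Their poses are not given: they have to be found in the camera images.
- red_carrier: The specimen carrier to be bolted. White box with red trim, 160 (y) x 277 mm (x from -70 to +207), fixed. Origin at its underside; +x = closing direction of the bolt, away from the robot. Deck 90 mm above the table, x -70 to +55, then a clear lid. Side by side along x: bolt, centre line y = -33; catch, y = +33; 40 mm free between. Strap (x 48 to 60) and keeper (x 88 to 100) over the bolt are 114 mm high.
- red_bolt (a joint): Travel of the bolt in m along the carrier's +x: 0 drawn back (at the start), 0.036 fully home at its stop, its bar through the keeper. Friction about 2.5 N. While the catch is up its nose stands in front of the bolt's shoulder and stops it after 1 mm.
- red_lug (a point): Middle of the top edge of the rear face (facing the robot) of the bolt's upright red lug; moves with the bolt. The lug is 26 mm wide (y), 10 mm thick (x), from 4 to 26 mm above the deck: top 116 mm above the table. Nothing stands on the deck behind it (-x). Push its rear face towards +x.
- red_catch (a joint): How far the spring catch is pressed down, in m: 0 up (rest), 0.010 bottom stop. The bolt is free once it is down more than 0.004; 0.006 to 0.009 is a good depth. About 2.5 N at rest, 6.5 N at the bottom. Let go, it springs up if the bolt is past 0.033; before that its nose stays caught under the bolt's shoulder.
- red_pad (a point): Centre of the top of the catch's yellow pad; moves with it. Pad 120 mm long (x, 60 either side of this point), 26 mm wide (y), top 16 mm above the deck (106 mm above the table) at rest, 10 mm below the lug's top. A fingertip can press anywhere on it and slide along it. At the start the lug's rear face lies 32 mm to the -x side of this point.
- blue_carrier: A second, like carrier that is not to be touched. White box with blue trim, 160 (y) x 277 mm (x from -70 to +207), fixed. Origin at its underside; +x = closing direction of the bolt, away from the robot. Deck 90 mm above the table, x -70 to +55, then a clear lid. Side by side along x: bolt, centre line y = -33; catch, y = +33; 40 mm free between. Strap (x 48 to 60) and keeper (x 88 to 100) over the bolt are 114 mm high.
- blue_bolt (a joint): Travel of the bolt in m along the carrier's +x: 0 drawn back (at the start), 0.036 fully home at its stop, its bar through the keeper. Friction about 2.5 N. While the catch is up its nose stands in front of the bolt's shoulder and stops it after 1 mm.
- blue_lug (a point): Middle of the top edge of the rear face (facing the robot) of the bolt's upright blue lug; moves with the bolt. The lug is 26 mm wide (y), 10 mm thick (x), from 4 to 26 mm above the deck: top 116 mm above the table. Nothing stands on the deck behind it (-x). Push its rear face towards +x.
- blue_catch (a joint): How far the spring catch is pressed down, in m: 0 up (rest), 0.010 bottom stop. The bolt is free once it is down more than 0.004; 0.006 to 0.009 is a good depth. About 2.5 N at rest, 6.5 N at the bottom. Let go, it springs up if the bolt is past 0.033; before that its nose stays caught under the bolt's shoulder.
- blue_pad (a point): Centre of the top of the catch's yellow pad; moves with it. Pad 120 mm long (x, 60 either side of this point), 26 mm wide (y), top 16 mm above the deck (106 mm above the table) at rest, 10 mm below the lug's top. A fingertip can press anywhere on it and slide along it. At the start the lug's rear face lies 32 mm to the -x side of this point.
- tube_rack: Bystander: loose white rack 110 x 75 mm with red-capped tubes, 90 mm high; origin centre of underside.
- scanner: Bystander: loose black hand-held scanner lying down, about 190 x 62 x 34 mm; origin on the table near its middle.
- mouse: Bystander: white computer mouse 100 x 58 x 30 mm; origin centre of underside.
- tube_a: Bystander: red-capped specimen tube standing, 31 mm across, 73 mm high; origin centre of underside.
- tube_b: Bystander: another such red-capped tube, same size; origin centre of underside.
- sanitiser: Bystander: clear bottle with blue cap, 64 mm across, 150 mm high; origin centre of underside.
- reagent_jar: Bystander: amber jar with white cap, 60 mm across, 75 mm high; origin centre of underside.

How it is judged (in metres and radians):
On the way, in this order (a step that is already met when the one before it is completed fails the run):
1. a fingertip holds the red carrier's catch down while its bolt is still drawn back (value of joint red_catch above 0.003 m and contact force between the fingers and red_catch above 0.3 N and value of joint red_bolt below 0.006 m), for 0.05 s.
2. the bolt is pushed past half way by a finger while a finger still holds the catch down (value of joint red_catch above 0.003 m and contact force between the fingers and red_catch above 0.3 N and value of joint red_bolt above 0.018 m and contact force between the fingers and red_bolt above 0.3 N), for 0.02 s.
3. the bolt is home with the catch still held down by a finger (value of joint red_catch above 0.003 m and contact force between the fingers and red_catch above 0.3 N and value of joint red_bolt above 0.033 m), for 0.05 s.
At the end, for the whole second after the job is handed in: The red carrier's bolt is home (at least 32.5 of 36 mm) and its catch has sprung back up (within 2 mm of rest); the blue carrier's bolt is still drawn back and its catch up (within 3 mm) (value of joint red_bolt above 0.0325 m and value of joint red_catch below 0.002 m and value of joint each of blue_bolt, blue_catch below 0.003 m); the robot touches nothing.
It fails at once if the blue carrier's bolt is moved more than 3 mm or its catch pressed more than 3 mm (value of joint any of blue_bolt, blue_catch above 0.003 m).
It fails at once if another thing on the bench is lifted, carried or shifted by more than 20 mm (distance of any of tube_rack, scanner, mouse, tube_a, tube_b, sanitiser, reagent_jar from where it was at the start of the episode above 0.02 m).
It also fails if it takes over 35 s, if anything falls off the work surface, if the arm or the gripper's body presses on something with over 40 N, if the wrist force passes 120 N, or if a joint passes its speed limit or range.

## Working session

There is one attempt and no reset: what is moved stays moved. The work goes in short steps, Python scripts to look and compute and a tool call to move; the robot and the scene stay as the last step left them, time stands still between calls to the robot, and variables do not carry over. Pictures are saved under pics/ and viewed, at most 10 in all, crops included, and the job is handed in when it is done.

Besides the shell and the picture viewer there is one more tool, called after "Call:" as a command line: name --argument value ..., lists and objects as JSON in quotes. move_arm: Moves the arm, as the interface text tells. Its arguments: {"type":"object","properties":{"linear":{"type":"array"},"rotation":{"type":"array"},"fingers":{"type":"array"},"squeeze":{"type":"number"}},"required":["linear","rotation","fingers"]}

```bash
mkdir -p pics
cat > h.py <<'E'
import numpy as np, cv2
from plant import r, vision, trace, spot_point
def ray(cam,px,c=None):
    c=c or vision.calibration(cam)
    K=np.array([[c["fx"],0,c["cx"]],[0,c["fy"],c["cy"]],[0,0,1.]])
    u=cv2.undistortPoints(np.array([[px]],float),K,np.array(c["D"],float))[0,0]
    T=np.array(c["T"]); return T[:3,3],T[:3,:3]@np.array([u[0],u[1],1])
def at_z(cam,px,z,c=None):
    o,d=ray(cam,px,c); return o+d*(z-o[2])/d[2]
def snap(cam,name):
    im=vision.get_image(cam); cv2.imwrite(f"pics/{name}.png",im[:,:,::-1]); return im
E
python3 - <<'E'
from h import *
for cam in("top","side"):
    snap(cam,cam+"0")
    for l,z in(("red_lug",116),("red_pad",106),("blue_lug",116),("blue_pad",106),("red_carrier",0),("blue_carrier",0)):
        for d in spot_point(cam,l)[:2]:
            print(cam,l,round(d["score"],2),np.round(d["centre"]),np.round(at_z(cam,d["centre"],z)))
s=r.state();print(s["t"],s["ee_pos"],s["eef_rot"],s["opening"])
E
```

```text
top red_lug 0.58 [390. 206.] [ 538. -206.  116.]
top red_pad 0.95 [371. 194.] [ 575. -156.  106.]
top red_pad 0.52 [246. 231.] [479. 195. 106.]
top blue_lug 0.67 [248. 228.] [485. 187. 116.]
top blue_pad 0.85 [228. 214.] [527. 243. 106.]
top blue_carrier 0.81 [245. 220.] [529. 209.   0.]
side red_lug 0.74 [356. 180.] [ 535. -200.  116.]
side red_pad 0.83 [330. 185.] [ 580. -150.  106.]
side blue_lug 0.75 [259. 261.] [487. 183. 116.]
side red_carrier 0.94 [344. 214.] [ 562. -188.   -0.]
side blue_carrier 0.7 [240. 297.] [528. 215.   0.]
0.7 [ 200.6546988 -591.8964082  231.3387983] [-5.11006603e-01  3.09969890e+00 -6.83959992e-05] 85.30781919619349
```

View pics/top0.png

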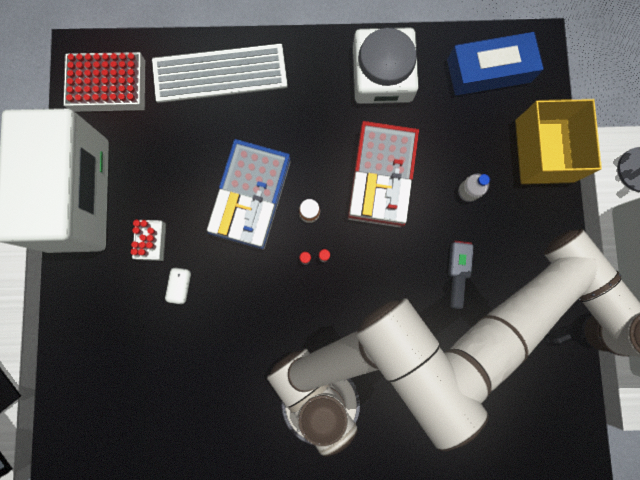

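View pics/side0.png

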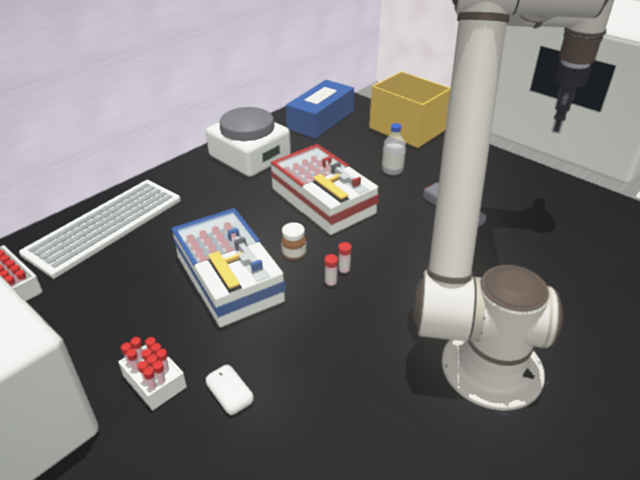

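The top view shows the red carrier at about (385,172), with the lug at (391,205) and the pad at (371,194). The blue carrier is at about (250,195). The side view agrees. The carrier is yawed about -9°, so I'm moving above it and aligning the tool to it.

Call:
move_arm --linear '[[18,26,0],[18,26,0],[18,26,0],[18,26,0],[18,26,0],[18,26,0],[18,26,0],[18,26,0]]' --rotation '[[0,0,-0.06],[0,0,-0.06],[0,0,-0.06],[0,0,-0.06],[0,0,-0.06],[0,0,-0.06],[0,0,-0.06],[0,0,-0.06]]' --fingers '[0.7,0.7,0.7,0.7,0.7,0.7,0.7,0.7]'

```text
t: 1.37
ee_pos: [345.3, -382.6, 231.6]
eef_rot: [0.245, 3.131, -0.0]
wrist_force: [0.1, -0.3, 0.2]
opening: 59.6
grasp_force: 0.0
```

Call:
move_arm --linear '[[18,26,0],[18,26,0],[18,26,0],[18,26,0],[18,26,0],[18,26,0],[18,26,0],[0,10,0]]' --rotation '[[0,0,0],[0,0,0],[0,0,0],[0,0,0],[0,0,0],[0,0,0],[0,0,0],[0,0,0]]' --fingers '[0.7,0.7,0.7,0.7,0.7,0.7,0.7,0.7]'

```text
t: 2.03
ee_pos: [473.3, -189.5, 231.4]
eef_rot: [0.235, 3.131, -0.0]
wrist_force: [-0.3, -0.3, 1.2]
opening: 59.7
grasp_force: 0.0
```

Run:
```python
from h import *
from scipy.spatial.transform import Rotation as R
for cam in("wrist","top"):
    s=r.state();c=vision.calibration(cam);snap(cam,cam+"1")
    for l,z in(("red_lug",116),("red_pad",106)):
        for d in spot_point(cam,l)[:1]+trace(cam,l)[:1]:
            print(cam,l,round(d["score"],2),np.round(d["centre"]),np.round(at_z(cam,d["centre"],z,c),1))
            if "mask" in d:
                cs=cv2.findContours(d["mask"].astype(np.uint8),0,2)[0]; k=max(cs,key=cv2.contourArea)
                b=cv2.boxPoints(cv2.minAreaRect(k)); P=np.array([at_z(cam,p,z,c)[:2] for p in b]); print(np.round(P,1).tolist())
s=r.state();M=R.from_rotvec(s["eef_rot"]).as_matrix()
print(s["t"],s["ee_pos"],np.degrees(np.arctan2(-M[0,1],M[1,1])),M[:,2],s["opening"],s["wrist_force"])
```

```text
wrist red_lug 0.65 [304. 314.] [ 534.3 -213.9  116. ]
wrist red_lug 0.56 [307. 348.] [ 566.1 -216.3  116. ]
[[523.1, -224.9], [523.8, -194.0], [617.5, -197.8], [617.2, -231.8]]
wrist red_pad 0.59 [379. 344.] [ 577.3 -155.   106. ]
wrist red_pad 0.74 [375. 351.] [ 583.7 -159.7  106. ]
[[596.4, -213.8], [502.1, -153.7], [541.8, -99.9], [644.0, -156.6]]
top red_pad 0.55 [371. 176.] [ 624.9 -157.2  106. ]
[[631.4, -152.7], [631.0, -169.5], [619.5, -169.0], [619.9, -152.2]]
2.5333 [ 470.25058965 -192.61605061  231.34775268] -8.85900559878762 [-2.90629698e-05  1.77489359e-05 -9.99999999e-01] 59.644516531690215 [ 0.47109041 -0.38915934  0.27628839]
```

View pics/wrist1.png

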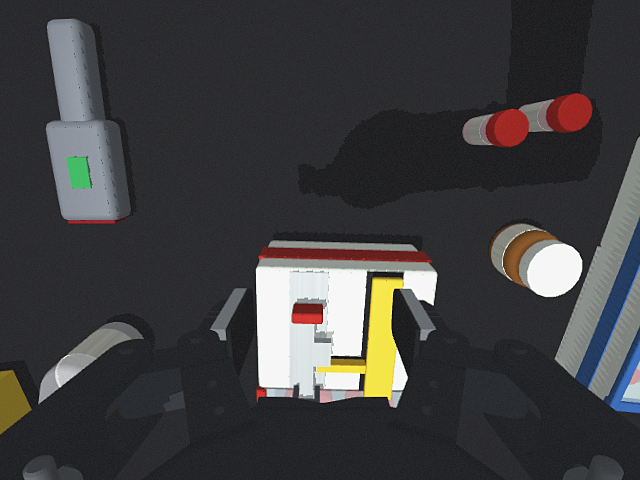

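The wrist view shows the lug at about (307,313) and the yellow pad strip from (388,279) down to (380,397). The pad runs nearly parallel to the tool x axis. I'll zoom in for exact edges.

Run:
```python
from h import *
im=cv2.imread("pics/wrist1.png"); cr=im[255:405,250:450]; cv2.imwrite("pics/crop1.png",cv2.resize(cr,(800,600),interpolation=cv2.INTER_NEAREST))
c=vision.calibration("wrist"); print(np.round(c["T"],2).tolist())
for n,p,z in(("deckL",(257,268),90),("deckR",(437,270),90),("padRL",(373,279),106),("padRR",(403,279),106),("padFL",(364,397),106)):
    print(n,np.round(at_z("wrist",p,z,c),1))
for v in (303,305,310,320,322): print(v,np.round(at_z("wrist",(307,v),116,c),1))
```

```text
[[0.15, 0.95, 0.26, 402.14], [0.99, -0.15, -0.04, -181.58], [-0.0, 0.27, -0.96, 373.6], [0.0, 0.0, 0.0, 1.0]]
deckL [ 494.3 -253.4   90. ]
deckR [520.2 -99.9  90. ]
padRL [ 513.2 -157.2  106. ]
padRR [ 517.1 -132.8  106. ]
padFL [ 627.3 -178.5  106. ]
303 [ 521.4 -213.1  116. ]
305 [ 523.2 -213.4  116. ]
310 [ 527.5 -214.1  116. ]
320 [ 536.4 -215.6  116. ]
322 [ 538.2 -215.9  116. ]
```

View pics/crop1.png

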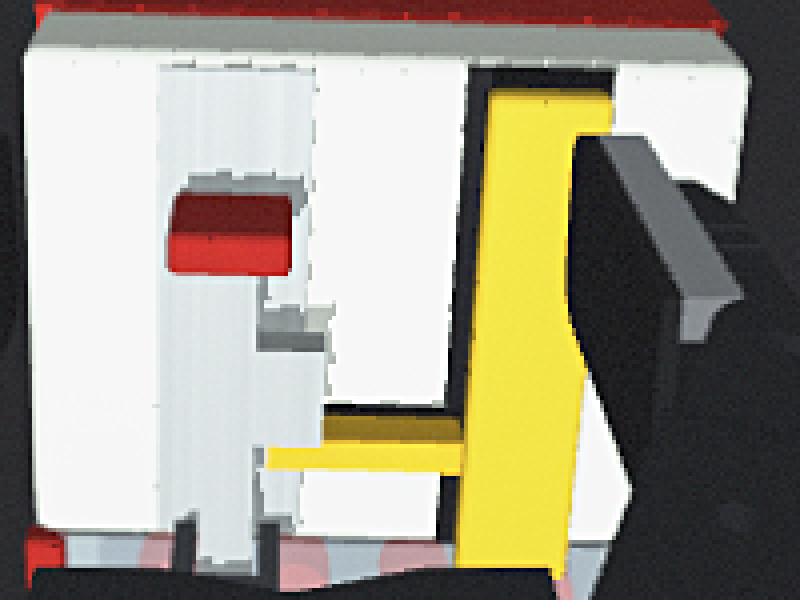

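The lug's rear top edge is at crop (231,235), which is pixel (308,314). That puts it at about (534,-211) with a yaw of about -9.8°. I'm approaching to just behind the lug.

Call:
move_arm --linear '[[25,9,-20],[25,9,-20],[0,0,-25],[0,0,-15],[0,0,0],[0,0,0],[0,0,0]]' --rotation '[[0,0,-0.016],[0,0,0],[0,0,0],[0,0,0],[0,0,0],[0,0,0],[0,0,0]]' --fingers '[0.66,0.66,0.66,0.66,0.66,0.66,0.66]'

```text
t: 3.12
ee_pos: [521.4, -174.4, 152.6]
eef_rot: [0.266, 3.128, -0.001]
wrist_force: [0.6, -0.3, -0.4]
opening: 56.3
grasp_force: 0.0
```

Run:
```python
from h import *
cam="wrist";c=vision.calibration(cam);im=snap(cam,"wrist2")
s=r.state();print(s["t"],s["ee_pos"],s["opening"],s["wrist_force"])
for l,z in(("red_lug",116),("red_pad",106)):
    for d in spot_point(cam,l)[:1]: print(l,d["score"],np.round(d["centre"]),np.round(at_z(cam,d["centre"],z,c),1))
```

```text
3.1667 [ 521.49107477 -174.37306546  152.93160661] 56.82933323019661 [ 0.18001973 -0.13798188  0.49460279]
red_lug 0.64 [258. 307.] [ 533.7 -213.3  116. ]
red_pad 0.55 [374. 347.] [ 576.9 -151.5  106. ]
```

View pics/wrist2.png

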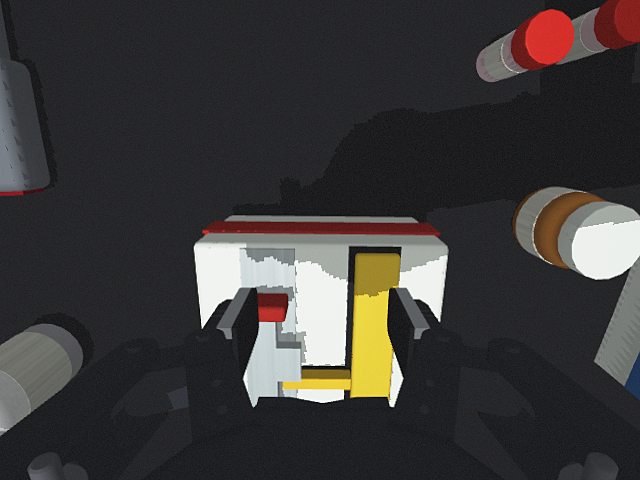

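The lug measures about (534,-212) and the pad (577,-151.5), which matches the earlier estimate. The fingers straddle correctly: the left tip is behind the lug near (240,300) and the right tip is over the pad near (405,300). I'm descending now and watching the force.

Call:
move_arm --linear '[[0,0,-20],[0,0,-15],[0,0,-10],[0,0,0],[0,0,0],[0,0,0]]' --rotation '[[0,0,0],[0,0,0],[0,0,0],[0,0,0],[0,0,0],[0,0,0]]' --fingers '[0.66,0.66,0.66,0.66,0.66,0.66]'

```text
t: 3.77
ee_pos: [521.5, -174.1, 107.4]
eef_rot: [0.265, 3.128, -0.0]
wrist_force: [0.3, 0.1, 0.7]
opening: 56.2
grasp_force: 0.0
```

Call:
move_arm --linear '[[0,0,-3],[0,0,0],[0,0,0],[0,0,0]]' --rotation '[[0,0,0],[0,0,0],[0,0,0],[0,0,0]]' --fingers '[0.66,0.66,0.66,0.66]'

```text
t: 4.1
ee_pos: [520.8, -173.9, 103.6]
eef_rot: [0.265, 3.13, -0.0]
wrist_force: [-0.4, 0.2, 0.8]
opening: 56.6
grasp_force: 0.0
```

Call:
move_arm --linear '[[0,0,-3],[0,0,0],[0,0,0],[0,0,0]]' --rotation '[[0,0,0],[0,0,0],[0,0,0],[0,0,0]]' --fingers '[0.66,0.66,0.66,0.66]'

```text
t: 4.43
ee_pos: [521.2, -174.0, 100.8]
eef_rot: [0.265, 3.129, -0.0]
wrist_force: [0.4, 0.6, 2.3]
opening: 56.1
grasp_force: 1.4
```

Call:
move_arm --linear '[[0,0,-3],[0,0,0],[0,0,0],[0,0,0]]' --rotation '[[0,0,0],[0,0,0],[0,0,0],[0,0,0]]' --fingers '[0.66,0.66,0.66,0.66]'

```text
t: 4.77
ee_pos: [521.1, -173.9, 97.6]
eef_rot: [0.265, 3.129, -0.0]
wrist_force: [0.5, 0.3, 4.1]
opening: 56.4
grasp_force: 2.0
```

Call:
move_arm --linear '[[0,0,-3],[0,0,0],[0,0,0],[0,0,0]]' --rotation '[[0,0,0],[0,0,0],[0,0,0],[0,0,0]]' --fingers '[0.66,0.66,0.66,0.66]'

```text
t: 5.1
ee_pos: [521.1, -173.9, 94.8]
eef_rot: [0.265, 3.129, -0.0]
wrist_force: [0.1, 0.4, 5.6]
opening: 56.2
grasp_force: 2.6
```

The force of 5.6 N means the catch is about 7–8 mm down. Next I push along the carrier's +x.

Call:
move_arm --linear '[[4,-0.7,0],[4,-0.7,0],[4,-0.7,0],[0,0,0],[0,0,0]]' --rotation '[[0,0,0],[0,0,0],[0,0,0],[0,0,0],[0,0,0]]' --fingers '[0.66,0.66,0.66,0.66,0.66]'

```text
t: 5.52
ee_pos: [530.5, -176.0, 93.8]
eef_rot: [-0.265, -3.125, -0.0]
wrist_force: [-2.9, 0.5, 5.2]
opening: 56.6
grasp_force: 2.8
```

Call:
move_arm --linear '[[4,-0.7,0],[4,-0.7,0],[0,0,0],[0,0,0]]' --rotation '[[0,0,0],[0,0,0],[0,0,0],[0,0,0]]' --fingers '[0.66,0.66,0.66,0.66]'

```text
t: 5.85
ee_pos: [537.2, -177.3, 93.5]
eef_rot: [-0.266, -3.122, -0.0]
wrist_force: [-4.7, 0.7, 5.9]
opening: 56.5
grasp_force: 3.4
```

Call:
move_arm --linear '[[4,-0.7,0.5],[4,-0.7,0.5],[4,-0.7,0],[0,0,0],[0,0,0]]' --rotation '[[0,0,0],[0,0,0],[0,0,0],[0,0,0],[0,0,0]]' --fingers '[0.66,0.66,0.66,0.66,0.66]'

```text
t: 6.27
ee_pos: [548.4, -179.3, 93.8]
eef_rot: [-0.266, -3.12, -0.001]
wrist_force: [-5.5, 0.7, 4.9]
opening: 56.2
grasp_force: 3.5
```

Call:
move_arm --linear '[[4,-0.7,0],[4,-0.7,0],[4,-0.7,0],[0,0,0],[0,0,0],[0,0,0]]' --rotation '[[0,0,0],[0,0,0],[0,0,0],[0,0,0],[0,0,0],[0,0,0]]' --fingers '[0.66,0.66,0.66,0.66,0.66,0.66]'

```text
t: 6.77
ee_pos: [560.6, -181.4, 94.0]
eef_rot: [-0.266, -3.121, -0.001]
wrist_force: [-5.0, -0.2, 5.0]
opening: 56.6
grasp_force: 3.5
```

Call:
move_arm --linear '[[3,-0.5,0],[2,-0.4,0],[0,0,0],[0,0,0]]' --rotation '[[0,0,0],[0,0,0],[0,0,0],[0,0,0]]' --fingers '[0.66,0.66,0.66,0.66]'

```text
t: 7.1
ee_pos: [565.4, -182.3, 94.0]
eef_rot: [-0.266, -3.12, -0.001]
wrist_force: [-6.0, -0.6, 5.2]
opening: 55.7
grasp_force: 3.7
```

Call:
move_arm --linear '[[2,-0.4,0],[2,-0.4,0],[0,0,0],[0,0,0],[0,0,0]]' --rotation '[[0,0,0],[0,0,0],[0,0,0],[0,0,0],[0,0,0]]' --fingers '[0.66,0.66,0.66,0.66,0.66]'

```text
t: 7.52
ee_pos: [566.0, -182.4, 93.9]
eef_rot: [-0.268, -3.113, -0.002]
wrist_force: [-11.7, 3.1, 10.8]
opening: 56.2
grasp_force: 7.9
```

The force jump with the tool stopped at x=566 means the bolt is at its stop. I'll ease off the lug and lift away.

Call:
move_arm --linear '[[-3,0.5,0],[-4,0.7,0],[0,0,10],[0,0,20],[0,0,40],[0,0,40],[-20,0,20],[-30,0,0]]' --rotation '[[0,0,0],[0,0,0],[0,0,0],[0,0,0],[0,0,0],[0,0,0],[0,0,0],[0,0,0]]' --fingers '[0.66,0.66,0.66,0.66,0.66,0.66,0.66,0.66]'

```text
t: 8.18
ee_pos: [520.6, -182.5, 230.6]
eef_rot: [0.262, 3.12, -0.002]
wrist_force: [-0.6, -0.2, -0.6]
opening: 56.4
grasp_force: 0.0
```

Call:
move_arm --linear '[[-30,0,0],[-30,0,0],[0,0,0],[0,0,0],[0,0,0],[0,0,0]]' --rotation '[[0,0,0],[0,0,0],[0,0,0],[0,0,0],[0,0,0],[0,0,0]]' --fingers '[0.66,0.66,0.66,0.66,0.66,0.66]'

```text
t: 8.68
ee_pos: [457.6, -182.1, 225.3]
eef_rot: [0.265, 3.13, 0.0]
wrist_force: [-0.7, 0.1, 0.1]
opening: 56.7
grasp_force: 0.0
```

Run:
```python
from h import *
cam="wrist";c=vision.calibration(cam);im=snap(cam,"wrist3")
s=r.state();print(s["t"],s["ee_pos"],s["wrist_force"])
for l,z in(("red_lug",116),("red_pad",106)):
    for d in spot_point(cam,l)[:1]: print(l,d["score"],np.round(d["centre"]),np.round(at_z(cam,d["centre"],z,c),1))
cv2.imwrite("pics/crop3.png",cv2.resize(im[240:440,200:466,::-1],(798,600)))
```

```text
8.7333 [ 457.56906887 -182.02754963  225.07434316] [ 0.25901362  0.19965072 -0.31180535]
red_lug 0.82 [301. 375.] [ 570.  -219.5  116. ]
red_pad 0.55 [379. 363.] [ 576.4 -152.7  106. ]
```

View pics/crop3.png

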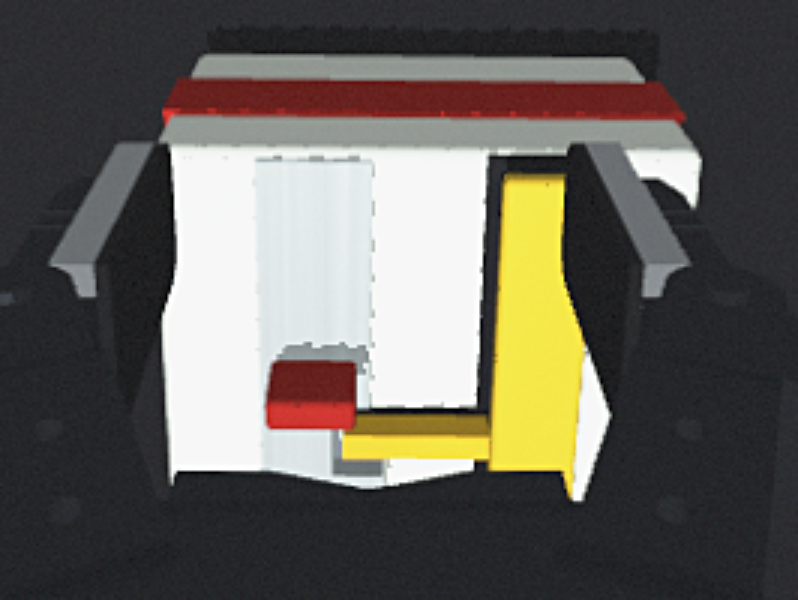

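The crop shows the lug (crop 312,390) moved about 36 mm to (570,-219). The yellow nose (crop 415,435) stands raised behind the bolt's shoulder, so the catch is back up.

```bash
python3 -c "
from plant import r
print(r.hand_in())"
```

```text
the job is handed in; nothing more can be done
None
```

The red carrier is bolted: its bolt is fully home (about 36 mm of travel in the wrist picture), the catch is back up, and the hand is clear; the job is handed in, but no verdict came back.

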